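# Shut the lid of the filled gouge box

## Robot

A 7-joint arm with a two-finger parallel gripper is mounted at the origin on a cart in front of the work surface, level with it; the furniture and walls round the work are solid. World frame = base frame: x ahead of the robot, y to its left, z up, the work surface at z = 0. Lengths are in mm, angles in rad, forces in N, time in s.
With the tool pointing down it reaches from about 400 to 925 mm from the base axis. Payload 5.6 kg.
Tool frame: the origin (TCP) lies on the centre line of the jaws, within the pads' length; the fingertips stand 19 mm ahead of it and the grasp point (between the pads) is the TCP; z points along the fingers, y is the line along which they close (so a half turn about z gives the same grasp; the last joint's range is limited). The gripper opens to 85 mm and grips with 20 to 120 N. Pads are 22 mm wide; open, the fingers measure 114 mm over their backs; the gripper's body (76 mm by 85 mm) begins 54 mm behind the grasp point. The pads swing forward as they close: fully open they stand 13 mm farther back than shut.
Start: joints at [-1.349, 0.468, -0.012, 1.603, 0.006, 1.071, -0.056], TCP at [170.155, 627.339, 250.29] pointing down, gripper open.
Joint ranges: [-2.53, 2.53], [-0.31, 2.02], [-1.57, 1.55], [0.28, 2.44], [-1.29, 4.43], [0.15, 1.84], [-2.92, 2.92]. Speed limits (rad/s): [2.57, 2.57, 3.14, 3.14, 3.14, 3.14, 3.14].

## Interface

Orientations are given as a unit quaternion [w, x, y, z].
In Python, from cell import state, imaging, order gives the robot as it stands.
- The arm moves only by the tool apply_moves, never from a script. Its argument "moves" is a list of rows, each a list of 7 numbers: the turn, a rotation vector about the tool's x, y, z in units of 180 degrees (1.0 is 180 degrees), then the shift along the tool's x, y, z in units of 0.5 m (1.0 is 0.5 m), then the finger opening in mm, from 0 to 85.4. A call has 1 to 20 rows; each row shifts and turns the commanded pose from where the row before left it, along the tool's axes as they then stand; what a row does not reach is not made up. A row lasts 1/12 s, in which the tool goes at most 41.7 mm and 7.16 degrees, less where a joint would pass 70% of its speed; a pose out of reach is approached as far as the arm can. A call with a number of a shift or a turn outside -1 to 1 is refused whole. A call with a gripper value outside its range is refused whole. The fingers move at their own pace and stop on an object; "squeeze" is the grip in N (left out, the last holds). Time passes only in rows, so rows that do not move let the fingers close. It gives the time, the measured TCP pose, the force, the opening and the grip force at its end, in the units of the state.
- state(): the state, without advancing time (a new reading comes with each control period).
- imaging.get_image(name): name is "side" or "top" or "wrist"; returns a dict with "color" (400x640x3 uint8, red, green, blue), "depth" (400x640 float32, mm along the optical axis (not along the pixel's ray), 0 where there is no reading), "intrinsics" (3x3 intrinsics, pixels), "camera_from_world" (4x4, takes a point from world to camera coordinates). Camera axes: x right, y down, z forward; pixel columns grow to the right and rows downward; lengths in mm; the calibration is good to about 2 mm. The wrist camera is an equidistant fisheye: a pixel r from the principal point sees the ray r / f radians off the axis. A picture is of the moment at which its call begins.
- order.hand_in(): hands the job in; it is judged then, once.
The state is a dict: "t": time; "joint_pos": joint angles; "dq": joint speeds; "joint_efforts": joint torques, N m; "eef_pos": TCP position; "orientation": TCP orientation; "ft_force": force on the tool from outside, world axes, zero at the start; "torque": the same for the moment, N m; "finger_gap": finger opening in mm; "grasp_force": force on a finger pad.
Only numpy, scipy, OpenCV 4.12 (cv2) and the standard library are available. Lean on these libraries where they do the work, as an engineer would, in place of code of your own. Each camera call takes 0.05 s, during which the arm holds its last target. There are 200 camera calls.

## Task

Two wooden gouge boxes stand open on the bench; the carving tools have been put away in one of them. Lower the lid of that box gently, without letting it slam, until it is fully shut, and leave the empty box open just as it is.

Things in the scene. Friction and masses are not known exactly. Their poses are not given: they have to be found in the camera images.
- tool_box: The dark wooden box that holds three carving tools with wooden handles; fixed to the bench. 146 x 276 x 59 mm when shut. Origin: centre of its underside, on the bench top. Its x axis points from its front to its hinged back, y along its length, z up. The lid's hinge line runs along the box's y at x = +71 mm, z = +49 mm. The empty box is an identical one beside it.
- tool_box_lid (a joint): Lid of the filled box, rad: 0 = fully shut, lying on its stop; grows as the lid opens (about 1.57 = upright, 1.83 = the most). The lid is a flat board 9 mm thick and 276 mm long that reaches 134 mm forward of the hinge and then 8 mm more as a 6 mm thick lip. The hinge is stiff: the lid stays at whatever angle it is left and needs about 2 to 6 N at its pull to be moved.
- tool_box_handle (a point): Middle of the brass pull of the filled box: a round bar 10 mm thick and 110 mm long, parallel to the hinge, in the plane of the lid and 46 mm beyond the edge of its front lip (90 mm free between its two legs). It is 190 mm from the hinge line, at the level of the hinge (4 mm above it) when the lid is shut, i.e. then at x = -119 mm, z = 53 mm in the box's frame. On its way down it describes an arc about the hinge line.
- empty_box_handle (a point): Middle of the same brass pull on the lid of the empty box, which stays open.

How it is judged (in metres and radians):
At the end, for the whole second after the job is handed in: The lid of the box with the tools is shut to within 0.06 rad (11 mm at its pull), and the pull of the empty box is within 30 mm of where it was (value of joint tool_box_lid below 0.06 rad and distance of empty_box_handle from where it was at the start of the episode below 0.03 m); the robot touches nothing.
It fails at once if the lid of the filled box is slammed: it moves down faster than 2 rad/s, or faster than 1 rad/s over the last 0.2 rad before its stop (velocity of joint tool_box_lid below -2 rad/s or (value of joint tool_box_lid below 0.2 rad and velocity of joint tool_box_lid below -1 rad/s)).
It fails at once if the lid of the empty box is moved by more than 30 mm at its pull (distance of empty_box_handle from where it was at the start of the episode above 0.03 m).
It also fails if it takes over 38 s, if anything falls off the work surface, if the arm or the gripper's body presses on something with over 40 N, if the wrist force passes 120 N, or if a joint passes its speed limit or range.

## Working session

There is one attempt and no reset: what is moved stays moved. The work goes in short steps, Python scripts to look and compute and a tool call to move; the robot and the scene stay as the last step left them, time stands still between calls to the robot, and variables do not carry over. Pictures are saved under pics/ and viewed, at most 10 in all, crops included, and the job is handed in when it is done.

Besides the shell and the picture viewer there is one more tool, called in YAML: its name, and indented under it one key for each argument. apply_moves: Moves the arm, as the interface text tells. Its arguments: {"type":"object","properties":{"moves":{"type":"array","items":{"type":"array","items":{"type":"number"}}},"squeeze":{"type":"number"}},"required":["moves"]}

```bash
mkdir -p pics; python3 - <<'E'
from cell import state, imaging
import cv2,numpy as np
s=state();print(s['t'],s['eef_pos'],s['orientation'])
for n in ['side','top']:
    d=imaging.get_image(n);cv2.imwrite(f'pics/{n}0.png',d['color'][:,:,::-1]);np.savez(f'{n}0.npz',**d)
    print(d['camera_from_world'])
E
```

```text
0.0 [170.03098251 626.80002688 249.31252508] [-6.67992700e-05  1.32038073e-01  9.91244226e-01 -9.09041889e-04]
[[ 9.81400374e-01 -1.90843201e-01  2.07888852e-02 -5.52290043e+02]
 [-7.93446521e-02 -5.01849203e-01 -8.61308193e-01  8.60325759e+01]
 [ 1.74807698e-01  8.43638696e-01 -5.07657383e-01  1.14378462e+03]
 [ 0.00000000e+00  0.00000000e+00  0.00000000e+00  1.00000000e+00]]
[[-8.65059410e-03 -9.99957565e-01  3.16775320e-03 -1.01361795e+01]
 [-9.85040143e-01  7.97622280e-03 -1.72140339e-01  5.42108466e+02]
 [ 1.72107768e-01 -4.60948027e-03 -9.85067342e-01  8.95218531e+02]
 [ 0.00000000e+00  0.00000000e+00  0.00000000e+00  1.00000000e+00]]
```

View pics/top0.png

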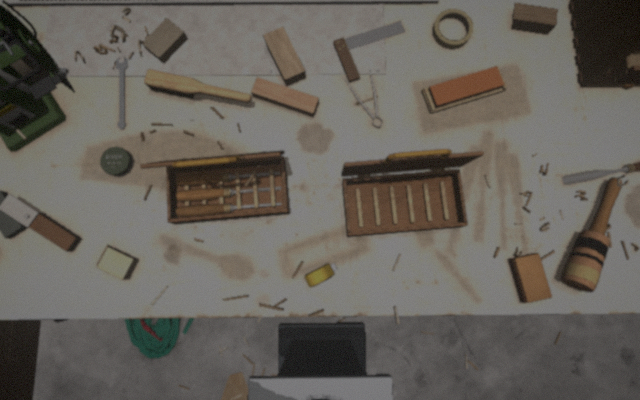

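View pics/side0.png

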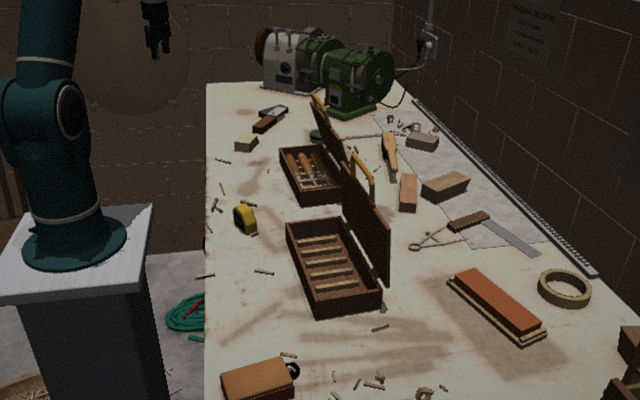

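The filled box is the left one: in the top view its tray spans (167,165)-(289,222), with tools inside and its brass pull at about (225,160). The right box (345-467, 170-235) is empty. Now I'll measure from the depth.

```bash
cat > h.py <<'E'
import numpy as np
def cloud(d):
    D=d['depth'];K=d['intrinsics'];v,u=np.indices(D.shape)
    P=np.stack([(u-K[0,2])*D/K[0,0],(v-K[1,2])*D/K[1,1],D,np.ones_like(D)],-1)
    W=P@np.linalg.inv(d['camera_from_world']).T
    W[D==0]=np.nan
    return W[...,:3]
E
python3 - <<'E'
from h import *; import cv2
t=dict(np.load('top0.npz'));W=cloud(t)
for nm,(a,b) in {'filled':(130,300),'empty':(335,490)}.items():
    R=W[140:245,a:b].reshape(-1,3)
    for lo,hi in [(35,58),(8,58)]:
        m=R[(R[:,2]>lo)&(R[:,2]<hi)]
        print(nm,lo,len(m),cv2.minAreaRect(m[:,:2].astype(np.float32)))
    for z in range(60,280,20):
        m=R[(R[:,2]>z)&(R[:,2]<z+20)]
        if len(m)>3: print(z,len(m),m.mean(0).round(),m.min(0).round(),m.max(0).round())
s=dict(np.load('side0.npz'));W=cloud(s)
for nm,(r0,r1,c0,c1) in {'filled':(85,200,275,350),'empty':(145,290,335,400)}.items():
    C=s['color'][r0:r1,c0:c1].astype(int).reshape(-1,3);R=W[r0:r1,c0:c1].reshape(-1,3)
    k=(R[:,2]>195)&(C[:,0]>90)
    m=R[k];print(nm,len(m),m.mean(0).round(),m.min(0).round(),m.max(0).round())
    k=(R[:,2]>70);m=R[k]
    for z in range(70,280,20):
        q=m[(m[:,2]>z)&(m[:,2]<z+20)]
        if len(q): print(z,len(q),np.median(q,0).round(),q.min(0).round(),q.max(0).round())
E
```

```text
filled 35 1283 ((592.2750854492188, 210.9579315185547), (182.40911865234375, 269.8573303222656), 4.654558181762695)
filled 8 4818 ((567.679443359375, 258.5153503417969), (382.8668212890625, 230.45498657226562), 87.54621124267578)
60 35 [638. 210.  70.] [625.  78.  61.] [649. 331.  80.]
80 27 [631. 213.  90.] [619.  77.  81.] [641. 347.  99.]
100 30 [627. 174. 110.] [615.  76. 100.] [638. 333. 119.]
120 39 [617. 217. 130.] [605.  76. 121.] [630. 344. 140.]
140 37 [611. 202. 150.] [597.  75. 140.] [624. 346. 160.]
160 312 [599. 205. 177.] [582.  74. 160.] [618. 347. 180.]
180 124 [598. 206. 183.] [584.  77. 180.] [610. 346. 200.]
200 9 [591. 151. 210.] [585. 151. 200.] [596. 152. 220.]
220 349 [579. 207. 233.] [571. 151. 221.] [591. 268. 237.]
empty 35 1390 ((535.0743408203125, -192.93678283691406), (134.6424560546875, 272.3135986328125), 4.388465881347656)
empty 8 3118 ((537.0245971679688, -227.93032836914062), (134.5197296142578, 343.0213623046875), 4.122838973999023)
60 164 [ 599. -185.   70.] [ 589. -323.   60.] [610. -51.  79.]
80 177 [ 598. -187.   90.] [ 587. -323.   80.] [609. 
[... 1098 characters left out ...]
233.] [572. 158. 230.] [588. 255. 235.]
empty 151 [ 592. -210.  238.] [ 586. -252.  196.] [ 603. -139.  244.]
70 400 [ 603. -222.   80.] [ 589. -329.   70.] [633. 195.  90.]
90 434 [ 602. -212.  100.] [ 588. -331.   90.] [640. 167. 110.]
110 463 [ 602. -206.  120.] [ 587. -331.  110.] [635. 155. 130.]
130 473 [ 599. -210.  140.] [ 585. -331.  130.] [627. 134. 150.]
150 453 [ 597. -217.  160.] [ 583. -330.  150.] [622.  95. 170.]
170 549 [ 596. -233.  182.] [ 582. -330.  170.] [612. -52. 190.]
190 167 [ 595. -193.  193.] [ 585. -259.  190.] [ 604. -133.  210.]
210 92 [ 593. -248.  220.] [ 584. -253.  210.] [ 601. -134.  230.]
230 195 [ 591. -209.  241.] [ 584. -252.  231.] [ 600. -144.  244.]
```

```bash
cat >> h.py <<'E'
from scipy.spatial.transform import Rotation as Ro
def rel(s,target=None,ydir=None):
    R=Ro.from_quat(np.array(s['orientation'])[[1,2,3,0]])
    print('shift tool units',(R.inv().apply(np.array(target)-s['eef_pos'])/500).round(4))
    if ydir is not None:
        y=np.array(ydir)/np.linalg.norm(ydir);z=np.array([0,0,-1.]);x=np.cross(y,z)
        print('turn units',((R.inv()*Ro.from_matrix(np.c_[x,y,z])).as_rotvec()/np.pi).round(4))
E
python3 - <<'E'
from h import *; import cv2
from cell import state
B=None
for n,(r0,r1,c0,c1) in {'top':(140,180,130,300),'side':(85,200,275,350)}.items():
    d=dict(np.load(n+'0.npz'));R=cloud(d)[r0:r1,c0:c1].reshape(-1,3)
    m=R[(R[:,2]>222)&(R[:,2]<240)&(R[:,1]>165)&(R[:,1]<252)&(R[:,0]<610)]
    if n=='top':B=m.mean(0)
    p=np.polyfit(m[:,1],m[:,0],1);print(n,len(m),m.mean(0),p,'z slope',np.polyfit(m[:,1],m[:,2],1)[0],m[:,2].max())
    l=R[(R[:,2]>70)&(R[:,2]<170)&(R[:,1]>60)&(R[:,1]<360)&(R[:,0]<660)&(R[:,0]>560)]
    A=np.c_[l[:,1:],np.ones(len(l))];print('lid plane x=ay+bz+c',np.linalg.lstsq(A,l[:,0],rcond=None)[0])
R=cloud(dict(np.load('top0.npz')))[140:245,130:300].reshape(-1,3)
m=R[(R[:,2]>45)&(R[:,2]<56)&(R[:,0]<560)];print('front rim',np.polyfit(m[:,1],m[:,0],1),m.min(0),m.max(0))
rel(state(),[580,208,320],[1,.08,0])
E
```

```text
top 261 [578.32008243 208.49206109 233.73979449] [-8.23852787e-02  5.95496759e+02] z slope 0.0030397526313429074 237.35304176192267
lid plane x=ay+bz+c [-7.71717158e-02 -3.29545765e-01  6.76561320e+02]
side 59 [577.9963897  206.89394692 232.22989578] [-8.73494351e-02  5.96068459e+02] z slope -0.014767874969383291 235.29716222589298
lid plane x=ay+bz+c [-9.50740895e-02 -3.31310157e-01  6.72650574e+02]
front rim [-3.95027173e-02  5.21012672e+02] [491.0703125   69.76683582  45.03472504] [559.3473626  341.90639919  52.32563931]
shift tool units [-1.0106 -0.5942 -0.1401]
turn units [-4.000e-04  3.000e-04  3.903e-01]
```

apply_moves:
  moves:
    - [0,0,0,-0.063,-0.037,-0.009,85]
    - [0,0,0,-0.063,-0.037,-0.009,85]
    - [0,0,0,-0.063,-0.037,-0.009,85]
    - [0,0,0,-0.063,-0.037,-0.009,85]
    - [0,0,0,-0.063,-0.037,-0.009,85]
    - [0,0,0,-0.063,-0.037,-0.009,85]
    - [0,0,0,-0.063,-0.037,-0.009,85]
    - [0,0,0,-0.063,-0.037,-0.009,85]
    - [0,0,0,-0.063,-0.037,-0.009,85]
    - [0,0,0,-0.063,-0.037,-0.009,85]
    - [0,0,0,-0.063,-0.037,-0.009,85]
    - [0,0,0,-0.063,-0.037,-0.009,85]
    - [0,0,0,-0.063,-0.037,-0.009,85]
    - [0,0,0,-0.063,-0.037,-0.009,85]
    - [0,0,0,-0.063,-0.037,-0.009,85]
    - [0,0,0,-0.063,-0.037,-0.009,85]

```text
t: 1.43
eef_pos: [579.9, 208.2, 322.2]
orientation: [-0.0, 0.132, 0.991, -0.0]
ft_force: [-0.0, 1.0, -1.0]
finger_gap: 85.0
grasp_force: 0.0
```

apply_moves:
  moves:
    - [0,0,0.039,0,0,0,60]
    - [0,0,0.039,0,0,0,60]
    - [0,0,0.039,0,0,0,60]
    - [0,0,0.039,0,0,0,60]
    - [0,0,0.039,0,0,0,60]
    - [0,0,0.039,0,0,0,60]
    - [0,0,0.039,0,0,0,60]
    - [0,0,0.039,0,0,0,60]
    - [0,0,0.039,0,0,0,60]
    - [0,0,0.039,0,0,0,60]
    - [0,0,0,0,0,0,60]
    - [0,0,0,0,0,0,60]

```text
t: 2.43
eef_pos: [578.8, 209.9, 321.9]
orientation: [-0.0, 0.677, 0.736, -0.0]
ft_force: [-0.2, 0.6, 0.3]
finger_gap: 60.0
grasp_force: 0.0
```

```bash
python3 - <<'E'
from h import *; import cv2
from cell import state,imaging
s=state();print(s['t'],s['eef_pos'],s['joint_pos'],s['ft_force'],s['finger_gap'])
rel(s,[578,208,230],[1,.083,0])
d=imaging.get_image('wrist');cv2.imwrite('pics/w1.png',d['color'][:,:,::-1])
E
```

```text
2.4333 [578.81413711 209.87157886 321.88271655] [-0.74846127  0.36011185  0.45489557  1.63542267 -0.1675666   1.18570415
 -0.1712426 ] [-0.23671647  0.6486883   0.34995051] 60.01753418750105
shift tool units [-0.0035 -0.0018  0.1838]
turn units [-0.0002  0.0001  0.0005]
```

View pics/w1.png

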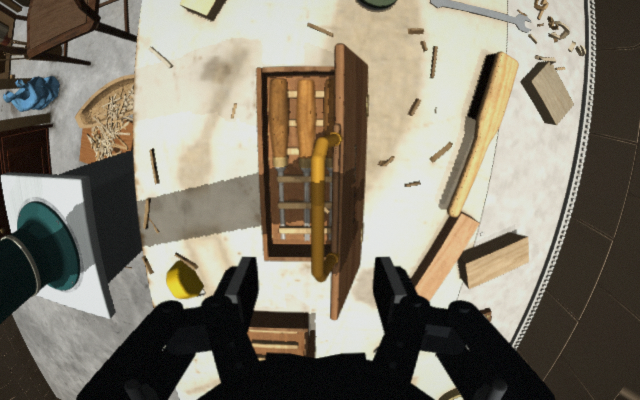

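The wrist view shows the tools in this box. The pull, at columns ~320 and rows 150-275, is centred between the fingers (248 and 390). I'll descend and grip.

apply_moves:
  moves:
    - [0,0,0,0,0,0.03,60]
    - [0,0,0,-0.003,-0.002,0.044,60]
    - [0,0,0,0,0,0.04,60]
    - [0,0,0,0,0,0.03,60]
    - [0,0,0,0,0,0.02,60]
    - [0,0,0,0,0,0.02,60]
    - [0,0,0,0,0,0,60]
    - [0,0,0,0,0,0,60]
  squeeze: 20

```text
t: 3.15
eef_pos: [578.3, 208.1, 230.3]
orientation: [-0.0, 0.678, 0.735, -0.0]
ft_force: [-0.8, -0.2, 0.6]
finger_gap: 60.2
grasp_force: 0.0
```

apply_moves:
  moves:
    - [0,0,0,0,0,0,40]
    - [0,0,0,0,0,0,30]
    - [0,0,0,0,0,0,22]
    - [0,0,0,0,0,0,18]
    - [0,0,0,0,0,0,14]
    - [0,0,0,0,0,0,12]
    - [0,0,0,0,0,0,10]
    - [0,0,0,0,0,0,8]
    - [0,0,0,0,0,0,6]
    - [0,0,0,0,0,0,6]
    - [0,0,0,0,0,0,6]
    - [0,0,0,0,0,0,6]
  squeeze: 20

```text
t: 4.15
eef_pos: [578.4, 208.2, 230.3]
orientation: [0.0, 0.678, 0.735, 0.0]
ft_force: [3.6, 0.8, -2.7]
finger_gap: 9.2
grasp_force: 19.4
```

```bash
python3 - <<'E'
from h import *; import cv2
from cell import state,imaging
s=state();print({k:np.round(v,2) for k,v in s.items()})
d=imaging.get_image('wrist');cv2.imwrite('pics/w2.png',d['color'][:,:,::-1])
th=np.deg2rad(72.5);N=60
for k in range(0,61,10):
  a=th*(1-k/60);print(k,190*(np.cos(a)-np.cos(th)),190*(np.sin(a)-np.sin(th)))
E
```

```text
{'t': np.float64(4.15), 'joint_pos': array([-0.73,  0.44,  0.43,  1.74, -0.21,  1.01, -0.14]), 'dq': array([ 0.,  0., -0.,  0., -0.,  0., -0.]), 'joint_efforts': array([-2.000e-01, -4.849e+01,  5.050e+00, -2.234e+01,  4.000e-02,
        1.110e+00, -1.000e-02]), 'eef_pos': array([578.37, 208.21, 230.31]), 'orientation': array([0.  , 0.68, 0.74, 0.  ]), 'ft_force': array([ 3.62,  0.78, -2.72]), 'torque': array([ 0.18, -0.76,  0.  ]), 'grasp_force': np.float64(19.43), 'finger_gap': np.float64(9.16)}
0 0.0 0.0
10 36.666792869037856 -15.974891471701119
20 69.17711256083628 -39.271457106373845
30 96.09037290500979 -68.85738745308247
40 116.21400271126079 -103.42168088220552
50 128.65629057620507 -141.43273624139565
60 132.86589809418814 -181.20622064216312
```

View pics/w2.png

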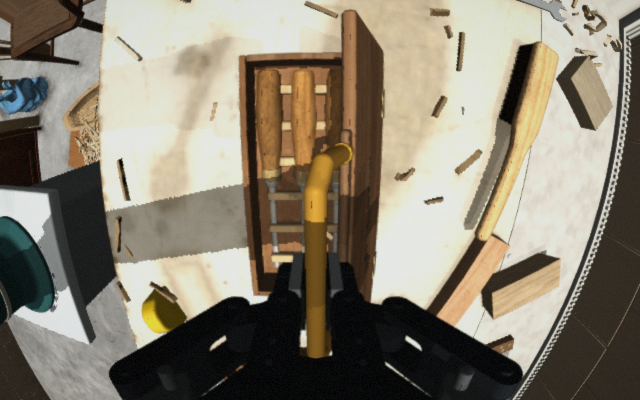

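The fingers hold the pull (seen at column ~316 between the pads). Next I'll follow the arc.

apply_moves:
  moves:
    - [0,0,0,0,-0.0075,0.0028,6]
    - [0,0,0,0,-0.0075,0.0028,6]
    - [0,0,0,0,-0.0075,0.0028,6]
    - [0,0,0,0,-0.0075,0.0028,6]
    - [0,0,0,0,-0.0075,0.0028,6]
    - [0,0,0,0,-0.0072,0.0036,6]
    - [0,0,0,0,-0.0072,0.0036,6]
    - [0,0,0,0,-0.0072,0.0036,6]
    - [0,0,0,0,-0.0072,0.0036,6]
    - [0,0,0,0,-0.0072,0.0036,6]

```text
t: 5.03
eef_pos: [541.2, 205.2, 214.2]
orientation: [0.0, 0.678, 0.735, 0.0]
ft_force: [3.3, 1.8, 1.6]
finger_gap: 9.1
grasp_force: 19.7
```

Forces are low, so I'll continue.

apply_moves:
  moves:
    - [0,0,0,0,-0.0068,0.0043,6]
    - [0,0,0,0,-0.0068,0.0043,6]
    - [0,0,0,0,-0.0068,0.0043,6]
    - [0,0,0,0,-0.0068,0.0043,6]
    - [0,0,0,0,-0.0068,0.0043,6]
    - [0,0,0,0,-0.0063,0.005,6]
    - [0,0,0,0,-0.0063,0.005,6]
    - [0,0,0,0,-0.0063,0.005,6]
    - [0,0,0,0,-0.0063,0.005,6]
    - [0,0,0,0,-0.0063,0.005,6]
    - [0,0,0,0,-0.0057,0.0056,6]
    - [0,0,0,0,-0.0057,0.0056,6]
    - [0,0,0,0,-0.0057,0.0056,6]
    - [0,0,0,0,-0.0057,0.0056,6]
    - [0,0,0,0,-0.0057,0.0056,6]

```text
t: 6.28
eef_pos: [494.7, 201.3, 176.8]
orientation: [0.0, 0.678, 0.735, 0.0]
ft_force: [3.9, -0.4, 0.6]
finger_gap: 9.0
grasp_force: 19.5
```

apply_moves:
  moves:
    - [0,0,0,0,-0.0051,0.0062,6]
    - [0,0,0,0,-0.0051,0.0062,6]
    - [0,0,0,0,-0.0051,0.0062,6]
    - [0,0,0,0,-0.0051,0.0062,6]
    - [0,0,0,0,-0.0051,0.0062,6]
    - [0,0,0,0,-0.0044,0.0067,6]
    - [0,0,0,0,-0.0044,0.0067,6]
    - [0,0,0,0,-0.0044,0.0067,6]
    - [0,0,0,0,-0.0044,0.0067,6]
    - [0,0,0,0,-0.0044,0.0067,6]
    - [0,0,0,0,-0.0037,0.0071,6]
    - [0,0,0,0,-0.0037,0.0071,6]
    - [0,0,0,0,-0.0037,0.0071,6]
    - [0,0,0,0,-0.0037,0.0071,6]
    - [0,0,0,0,-0.0037,0.0071,6]

```text
t: 7.53
eef_pos: [462.1, 198.7, 126.8]
orientation: [0.0, 0.678, 0.735, 0.0]
ft_force: [5.0, -0.7, 1.3]
finger_gap: 9.2
grasp_force: 19.5
```

apply_moves:
  moves:
    - [0,0,0,0,-0.0029,0.0075,6]
    - [0,0,0,0,-0.0029,0.0075,6]
    - [0,0,0,0,-0.0029,0.0075,6]
    - [0,0,0,0,-0.0029,0.0075,6]
    - [0,0,0,0,-0.0029,0.0075,6]
    - [0,0,0,0,-0.0021,0.0077,6]
    - [0,0,0,0,-0.0021,0.0077,6]
    - [0,0,0,0,-0.0021,0.0077,6]
    - [0,0,0,0,-0.0021,0.0077,6]
    - [0,0,0,0,-0.0021,0.0077,6]
    - [0,0,0,0,-0.0013,0.0079,6]
    - [0,0,0,0,-0.0013,0.0079,6]
    - [0,0,0,0,-0.0013,0.0079,6]
    - [0,0,0,0,-0.0013,0.0079,6]
    - [0,0,0,0,-0.0013,0.0079,6]

```text
t: 8.78
eef_pos: [447.2, 197.5, 69.2]
orientation: [0.001, 0.678, 0.735, 0.001]
ft_force: [6.9, -1.6, 1.8]
finger_gap: 9.3
grasp_force: 19.6
```

apply_moves:
  moves:
    - [0,0,0,0,-0.0005,0.005,6]
    - [0,0,0,0,-0.0005,0.005,6]
    - [0,0,0,0,-0.0005,0.005,6]
    - [0,0,0,0,0,0.005,6]
    - [0,0,0,0,0,0.005,6]
    - [0,0,0,0,0,0.003,6]
    - [0,0,0,0,0,0,6]

```text
t: 9.37
eef_pos: [446.6, 197.6, 56.5]
orientation: [0.0, 0.678, 0.735, 0.001]
ft_force: [2.5, -2.5, 16.4]
finger_gap: 9.0
grasp_force: 20.9
```

apply_moves:
  moves:
    - [0,0,0,0,0,0.002,6]
    - [0,0,0,0,0,0.002,6]
    - [0,0,0,0,0,0,6]

```text
t: 9.62
eef_pos: [446.6, 197.9, 55.3]
orientation: [-0.0, 0.678, 0.735, 0.001]
ft_force: [0.2, -3.2, 25.3]
finger_gap: 9.0
grasp_force: 22.0
```

apply_moves:
  moves:
    - [0,0,0,0,0,0,12]
    - [0,0,0,0,0,0,20]
    - [0,0,0,0,0,0,30]
    - [0,0,0,0,0,0,36]
    - [0,0,0,0,0,0,36]
    - [0,0,0,0,0,-0.02,36]
    - [0,0,0,0,0,-0.03,36]
    - [0,0,0,0,0,-0.05,36]
    - [0,0,0,0,0,-0.07,36]
    - [0,0,0,0,0,-0.07,36]
    - [0,0,0,0,0,-0.07,36]
    - [0,0,0,0,0,-0.07,36]
    - [0,0,0,0,0,-0.03,36]
    - [0,0,0,0,0,0,36]

```text
t: 10.78
eef_pos: [447.1, 198.2, 262.7]
orientation: [0.001, 0.678, 0.735, 0.004]
ft_force: [1.0, 0.1, -0.6]
finger_gap: 36.2
grasp_force: 0.0
```

```bash
python3 - <<'E'
from h import *; import cv2
from cell import state,imaging
s=state();print(s['t'],s['eef_pos'],s['ft_force'])
d=imaging.get_image('side');cv2.imwrite('pics/s3.png',d['color'][:,:,::-1])
t=imaging.get_image('top')
for n,D in [('top',t),('side',d)]:
    R=cloud(D).reshape(-1,3)
    m=R[(R[:,0]>437)&(R[:,0]<456)&(R[:,1]>165)&(R[:,1]<240)&(R[:,2]>25)&(R[:,2]<100)]
    l=R[(R[:,0]>520)&(R[:,0]<630)&(R[:,1]>100)&(R[:,1]<300)&(R[:,2]>25)&(R[:,2]<100)]
    print(n,len(m),m[:,2].max() if len(m) else 0,np.median(m,0),len(l),np.polyfit(l[:,0],l[:,2],1) if len(l)>9 else 0,np.median(l,0))
E
```

```text
10.7833 [447.10790174 198.19911453 262.74555918] [ 1.00515546  0.13274341 -0.58561371]
top 154 60.56755115745966 [444.75129762 201.29625419  56.08150958] 3899 [5.79331847e-04 5.74075857e+01] [578.42523433 191.45535099  57.74309953]
side 50 59.82147507504169 [444.8946326  204.07507004  55.47103146] 1320 [2.36365798e-03 5.55423209e+01] [573.82047871 191.51450492  56.90564293]
```

View pics/s3.png

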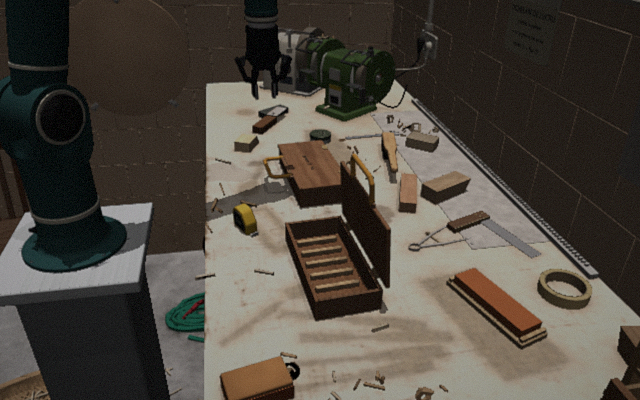

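The side view shows the filled box's lid (280-345, 140-200) lying flat: its slope is about 0 and its top is at 57 mm. The empty box is still open, and the gripper is clear.

```bash
python3 -c "
from cell import order; print(order.hand_in())"
```

```text
the job is handed in; nothing more can be done
None
```

The lid of the box holding the tools was lowered gently and measures fully shut, the empty box still stands open untouched, and I handed the job in at about 11 s of the 38 s allowed; no verdict came back.

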